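# Set the kiln shelf in order of height from the cone pack

## Task

Set the kiln shelf for the glaze firing: stand the four pots upright in the drip dishes, one in the middle of each, flat on the dish floor, so that they rise in height along the row with the lowest next to the pack of three cones and the tallest at the far end by the test tile; then the cones stay in sight of the spyhole. Do not tip a pot over on the way.

Things in the scene. Friction and masses are not known exactly. Their poses are not given: they have to be found in the camera images.
- white_dish_mid (a point): centre, half-way up on the axis, of a loose pot: low flared white dish, 67 x 70 mm wide and 27 mm tall, foot 56 mm wide: the lowest pot. Open and hollow with walls of about 5 mm; z up; stands on its foot on the table at the start. Weighs 0.06 to 0.27 kg. Two of the pots start behind the row (x 0.66 to 0.70), one off each end of it, perhaps 5 mm from the shelf: there grip on its near and far sides
- pinch_pot_mid (a point): centre, half-way up on the axis, of a loose pot: grey, slightly uneven round-bellied pot with a faceted belly, 67 x 69 mm wide and 49 mm tall, foot 52 mm wide: the second lowest. Open and hollow with walls of about 5 mm; z up; stands on its foot on the table at the start. Weighs 0.06 to 0.27 kg
- terracotta_cup_mid (a point): centre, half-way up on the axis, of a loose pot: red-brown terracotta cup, 64 x 67 mm wide and 69 mm tall, foot 52 mm wide: the second tallest. Open and hollow with walls of about 5 mm; z up; stands on its foot on the table at the start. Weighs 0.06 to 0.27 kg
- grey_beaker_mid (a point): centre, half-way up on the axis, of a loose pot: grey straight-sided beaker, 65 mm wide and 83 mm tall, foot 62 mm wide: the tallest pot. Open and hollow with walls of about 5 mm; z up; stands on its foot on the table at the start. Weighs 0.06 to 0.27 kg
- drip_dish_a: one of four alike round buff clay drip dishes in a straight row 90 mm apart on the pale kiln shelf (436 x 100 x 13 mm, lying on the table); 86 mm wide, about 76 mm clear inside, the flat floor inside 5 mm and the rim 12 mm above its underside; fixed. Origin: centre of its underside, on the shelf, 13 mm above the table; z up. Which letter lies where in the row changes
- drip_dish_b: one of four alike round buff clay drip dishes in a straight row 90 mm apart on the pale kiln shelf (436 x 100 x 13 mm, lying on the table); 86 mm wide, about 76 mm clear inside, the flat floor inside 5 mm and the rim 12 mm above its underside; fixed. Origin: centre of its underside, on the shelf, 13 mm above the table; z up. Which letter lies where in the row changes
- drip_dish_c: one of four alike round buff clay drip dishes in a straight row 90 mm apart on the pale kiln shelf (436 x 100 x 13 mm, lying on the table); 86 mm wide, about 76 mm clear inside, the flat floor inside 5 mm and the rim 12 mm above its underside; fixed. Origin: centre of its underside, on the shelf, 13 mm above the table; z up. Which letter lies where in the row changes
- drip_dish_d: one of four alike round buff clay drip dishes in a straight row 90 mm apart on the pale kiln shelf (436 x 100 x 13 mm, lying on the table); 86 mm wide, about 76 mm clear inside, the flat floor inside 5 mm and the rim 12 mm above its underside; fixed. Origin: centre of its underside, on the shelf, 13 mm above the table; z up. Which letter lies where in the row changes
- cone_pack: grey clay pad 64 x 22 x 13 mm with three slim pale pointed cones about 55 mm tall leaning in it, fixed at one end of the row, 63 mm from the centre of the nearest dish; it stands across the row. Its top is 67 mm above the shelf. Origin: centre of its underside, 13 mm above the table. It is at either end
- test_tile: flat fired glaze test tile 52 x 34 x 8 mm, red-brown, fixed at the other end of the row, 63 mm from the centre of the nearest dish. Origin: centre of its underside, 13 mm above the table. Around: flat tools under 13 mm tall; a board 20 mm high at the back left, one with a tall clamp at the back right; a spray bottle, a jar of brushes (250 mm) and a mug behind, at x over 0.78

How it is judged:
By the outcome, as a careful person would: the job done as asked, in the order asked, and still so for the second after the job is handed in, with the robot touching nothing.
It also fails if it takes over 104 s, if anything falls off the work surface, if the arm or the gripper's body presses on something with over 40 N, if the wrist force passes 120 N, or if a joint passes its speed limit or range.

## Robot

A 6-joint arm with a two-finger parallel gripper is mounted at the origin on a cart in front of the work surface, level with it; the furniture and walls round the work are solid. World frame = base frame: x ahead of the robot, y to its left, z up, the work surface at z = 0. Lengths are in mm, angles in rad, forces in N, time in s.
With the tool pointing down it reaches from about 350 to 975 mm from the base axis. Payload 7.1 kg.
Tool frame: the origin (TCP) lies midway between the tips of the shut fingers; the grasp point (between the pads) lies 19 mm behind it (ctrl.tcp_to_grasp is the distance from the TCP to the grasp point, in mm); z points along the fingers, y is the line along which they close (so a half turn about z gives the same grasp; the last joint's range is limited). The gripper opens to 88 mm and grips with 3 to 60 N. Pads are 20 mm wide; open, the fingers measure 115 mm over their backs; the gripper's body (75 mm by 178 mm) begins 61 mm behind the grasp point.
Start: joints at [1.24, 0.423, 1.63, -0, 1.089, -0.019], TCP at [191.701, 594.858, 222.675] pointing down, gripper open.
Joint ranges: [-3, 3], [-0.9, 2.11], [0.09, 2.58], [-1.31, 4.45], [0.11, 2.69], [-2.54, 2.54]. Speed limits (rad/s): [2.39, 2.39, 3.01, 3.14, 3.14, 3.14].

## Interface

Orientations are given as a rotation vector (axis times angle).
In Python, from workcell import get_obs, cams, ticket, boxes_of, ctrl gives the robot as it stands.
- The arm moves only by the shell command python3 -m creep 'ROWS' [OPENING]. ROWS is JSON, one flat list of numbers, 4 for each row, row after row: the shift along the world's x, y, z in m, then the turn about the world's z in rad. In form: [tx, ty, tz, spin, tx, ty, tz, spin, ...]. A call has 1 to 10 rows; each row is the pose to reach, as a shift and turn from the pose commanded when the call began; what a row does not reach only later rows make up. A row lasts 1/12 s, in which the tool goes at most 41.7 mm and 7.16 degrees, less where a joint would pass 70% of its speed; a pose out of reach is approached as far as the arm can. A call with a gripper value outside its range is refused whole. OPENING is the opening, from 0 (shut) to 1 (fully open), set as the call begins (- or left out, the last holds). The fingers move at their own pace and stop on an object; the grip force is fixed at half the most. Time passes only in rows, so rows that repeat a pose let the fingers close. It gives the time, the measured TCP pose, the force, the opening and the grip force at its end, in the units of the state.
- get_obs(): the state, without advancing time (a new reading comes with each control period).
- cams.get_image(name): name is "scene" or "top" or "wrist"; returns (picture, depth): 420x560x3 uint8, red, green, blue; 420x560 float32, mm along the optical axis (not along the pixel's ray), 0 where there is no reading.
- cams.get_calibration(name): a dict with "mtx" (3x3 intrinsics, pixels), "R" (3x3) and "t" (3): a world point X has camera coordinates R X + t; the wrist camera has in their place "mount" (4x4, takes a point from camera to tool coordinates, whose origin is the TCP and whose axes are the flange's). Camera axes: x right, y down, z forward; pixel columns grow to the right and rows downward; lengths in mm; the calibration is good to about 2 mm. A picture is of the moment at which its call begins: read the wrist's pose just before it. get_calibration takes no time and is no camera call.
- ticket.close_job(): hands the job in; it is judged then, once.
Trained networks look in the newest picture that a camera, given by its name, has taken for a name from the list of things; names that differ only in an ending like _2 or _b are one class to them, and where a whole thing is asked for, a point or a joint stands for the part that bears it (a point fixed in the world has none). Each returns a list of dicts, best first, with "score" (0 to 1); they miss things now and then, are a little off and sometimes report something else, mostly with a low value. They report only what shows in the picture. A call takes as long as a camera call.
- boxes_of(camera, target): "centre" ([column, row] in pixels, amid what is visible of it).
The state is a dict: "t": time; "qpos": joint angles; "qvel": joint speeds; "joint_torque": joint torques, N m; "ee_pos": TCP position; "orientation": TCP orientation; "ft_force": force on the tool from outside, world axes, zero at the start; "moment": the same for the moment, N m; "width": finger opening in mm; "grasp_force": force on a finger pad.
Only numpy, scipy, OpenCV 4.12 (cv2) and the standard library are available. Lean on these libraries where they do the work, as an engineer would, in place of code of your own. Each camera call takes 0.05 s, during which the arm holds its last target. There are 200 camera calls.

## Working session

There is one attempt and no reset: what is moved stays moved. The work goes in short steps, Python scripts to look and compute and a shell command to move; the robot and the scene stay as the last step left them, time stands still between calls to the robot, and variables do not carry over. Pictures are saved under pics/ and viewed, at most 14 in all, crops included, and the job is handed in when it is done.

```bash
mkdir -p pics; cat > h.py <<'E'
import numpy as np, cv2
from workcell import get_obs, cams, ticket, boxes_of, ctrl
def cloud(cam):
    im,d=cams.get_image(cam); c=cams.get_calibration(cam)
    K=np.array(c["mtx"]); v,u=np.mgrid[:420,:560]
    P=np.stack([(u-K[0,2])/K[0,0]*d,(v-K[1,2])/K[1,1]*d,d],-1)
    if "R" in c:
        W=(P-np.array(c["t"]).ravel())@np.array(c["R"])
    else:
        W=None
    W[d==0]=np.nan
    return im,d,W
E
python3 - <<'E'
from h import *
o=get_obs();print(o['t'],o['ee_pos'],o['orientation'],o['width'])
for cam in ["top","scene"]:
    im,d,W=cloud(cam); cv2.imwrite(f"pics/{cam}0.png",im[:,:,::-1])
    for n in ["white_dish_mid","pinch_pot_mid","terracotta_cup_mid","grey_beaker_mid","drip_dish_a","cone_pack","test_tile"]:
        for b in boxes_of(cam,n)[:4]:
            c,r=map(int,b["centre"]); print(cam,n,[c,r],round(b["score"],2),W[r,c].round(0))
E
```

```text
0.0 [191.52633974 594.37064029 221.93527001] [-4.87754957e-01 -3.10324545e+00  2.31068688e-03] 87.51368467319176
top white_dish_mid [410, 249] 0.9 [ 484. -307.    5.]
top white_dish_mid [222, 236] 0.6 [526. 160.  19.]
top pinch_pot_mid [257, 178] 0.78 [673.  72.   7.]
top terracotta_cup_mid [337, 162] 0.68 [ 710. -133.    7.]
top grey_beaker_mid [145, 234] 0.82 [536. 353.   7.]
top drip_dish_a [299, 246] 0.89 [498. -29.  18.]
top drip_dish_a [222, 239] 0.86 [519. 161.  15.]
top drip_dish_a [336, 247] 0.65 [ 493. -120.   18.]
top cone_pack [354, 246] 0.6 [ 494. -165.   19.]
top test_tile [197, 235] 0.64 [530. 221.  21.]
scene white_dish_mid [331, 312] 0.82 [ 494. -291.    6.]
scene white_dish_mid [280, 181] 0.51 [680.  98.  21.]
scene pinch_pot_mid [281, 182] 0.77 [680.  94.  20.]
scene terracotta_cup_mid [350, 214] 0.85 [ 672. -153.   66.]
scene grey_beaker_mid [175, 156] 0.85 [507. 312.  59.]
scene drip_dish_a [211, 194] 0.95 [517. 161.  17.]
scene drip_dish_a [270, 255] 0.89 [ 493. -108.   18.]
scene drip_dish_a [227, 211] 0.75 [510.  79.  16.]
scene drip_dish_a [249, 234] 0.57 [500. -24.  17.]
scene cone_pack [289, 268] 0.63 [ 484. -181.   40.]
scene test_tile [198, 183] 0.67 [514. 216.  22.]
scene test_tile [349, 215] 0.32 [ 668. -154.   66.]
scene test_tile [266, 251] 0.22 [495. -91.  17.]
```

View pics/top0.png

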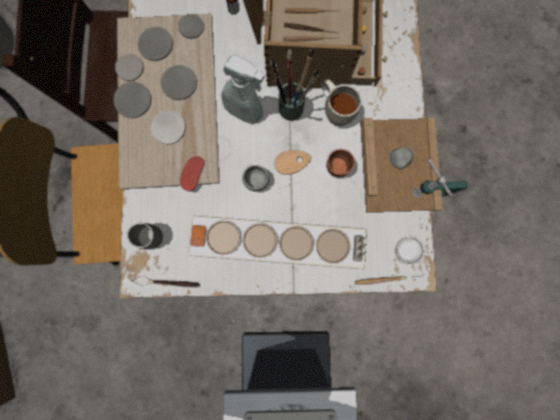

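View pics/scene0.png

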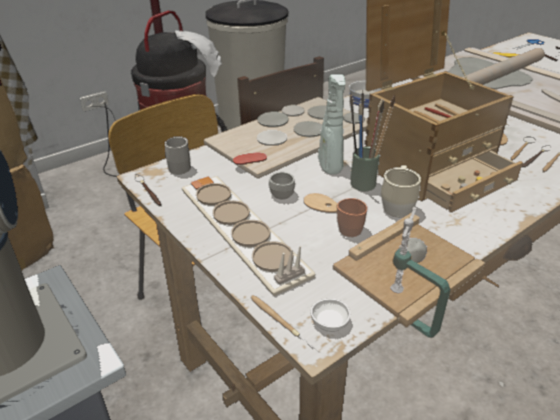

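The row runs along y: cones at the right end (top px 358,247), tile at the left (198,236). White dish is right of the row, beaker is left, pinch pot and cup are behind. Next: metric estimates.

```bash
python3 - <<'E'
from h import *
for cam in ["top","scene"]:
    im,d,W=cloud(cam)
    X,Y,Z=W[...,0],W[...,1],W[...,2]
    print(cam)
    for n,x,y,h in [("white",490,-300,27),("pinch",680,85,49),("cup",690,-145,69),("beaker",520,330,83)]:
        m=(np.hypot(X-x,Y-y)<75)&(Z>h-9)&(Z<h+12)
        p=W[m][:,:2]
        if len(p)<5: print(n,len(p));continue
        (c,r)=cv2.minEnclosingCircle(p.astype(np.float32)); print(n,len(p),np.round(c,1),round(r,1),'med z',np.median(W[m][:,2]).round(1))
    # dish colour: inside
    hsv=cv2.cvtColor(im,cv2.COLOR_RGB2HSV)
    m=(X>440)&(X<580)&(Y>-170)&(Y<215)&(hsv[...,1]>55)&(hsv[...,2]>80)&(Z<32)
    m=m.astype(np.uint8); n,l,s,c=cv2.connectedComponentsWithStats(m)
    for i in range(1,n):
        if s[i,4]>60:
            q=W[l==i]; print('dish',s[i,4],((np.nanmin(q,0)+np.nanmax(q,0))/2).round(1),(np.nanmax(q,0)-np.nanmin(q,0)).round(1),np.nanmean(q,0).round(1))
print(cams.get_calibration("wrist"), ctrl.tcp_to_grasp)
E
```

```text
top
white 132 [ 480.6 -300.9] 35.6 med z 23.1
pinch 153 [667.5  73.8] 32.7 med z 45.7
cup 126 [ 697.1 -133. ] 33.6 med z 65.6
beaker 128 [528.9 340.6] 31.6 med z 80.2
dish 107 [528.5 207.8  18.2] [47.2 13.3 11.5] [530.  208.3  20.3]
scene
white 339 [ 478.4 -302.6] 35.5 med z 23.2
pinch 180 [664.8  72.1] 33.6 med z 44.9
cup 202 [ 693.9 -135.3] 34.9 med z 65.0
beaker 142 [523.9 338.7] 32.6 med z 78.5
dish 275 [519.6 150.4  20.9] [ 81.8 128.6  13.7] [521.4 165.4  21.1]
dish 2399 [ 510.    41.2 -554.5] [139.7 347.1  80.2] [ 486.5   33.3 -542.2]
{'mtx': array([[363.4924302 ,   0.        , 275.71037062],
       [  0.        , 363.4924302 , 212.02902909],
       [  0.        ,   0.        ,   1.        ]]), 'mount': array([[-2.13172526e-03, -9.55482910e-01, -2.95038752e-01,
         8.08203255e+01],
       [ 9.99997728e-01, -2.03451769e-03, -6.36436861e-04,
        -1.27838712e-01],
       [ 7.84298479e-06, -2.95039438e-01,  9.55485076e-01,
        -1.63340670e+02],
       [ 0.00000000e+00,  0.00000000e+00,  0.00000000e+00,
         1.00000000e+00]])} 18.700000000000003
```

```bash
python3 -m creep '[0.335,-0.255,0,-1.353,0.335,-0.255,0,-1.353,0.335,-0.255,0,-1.353,0.335,-0.255,0,-1.353,0.335,-0.255,0,-1.353,0.335,-0.255,0,-1.353,0.335,-0.255,0,-1.353,0.335,-0.255,0,-1.353,0.335,-0.255,0,-1.353,0.335,-0.255,0,-1.353]'
cat >> h.py <<'E'
from scipy.spatial.transform import Rotation as Ro
def wcloud():
    o=get_obs(); c=cams.get_calibration("wrist"); im,d=cams.get_image("wrist")
    K=np.array(c["mtx"]); v,u=np.mgrid[:420,:560]
    P=np.stack([(u-K[0,2])/K[0,0]*d,(v-K[1,2])/K[1,1]*d,d],-1)
    M=np.array(c["mount"]); R=Ro.from_rotvec(o['orientation']).as_matrix()
    W=(P@M[:3,:3].T+M[:3,3])@R.T+np.array(o['ee_pos']); W[d==0]=np.nan
    return o,im,d,W
def yaw(o):
    y=Ro.from_rotvec(o['orientation']).as_matrix()[:,1]; return np.arctan2(y[1],y[0])
E
python3 - <<'E'
from h import *
print(get_obs()['ee_pos'],yaw(get_obs()))
E
```

```text
t: 1.73
ee_pos: [524.7, 341.0, 222.9]
orientation: [2.218, 2.224, 0.001]
ft_force: [0.2, 0.2, -0.8]
width: 87.7
grasp_force: 0.0
[524.72316164 340.95764231 222.86020889] 0.0027559497700996635
```

```bash
python3 - <<'E'
from h import *
o,im,d,W=wcloud(); print(o['ee_pos'],yaw(o)); cv2.imwrite("pics/w1.png",im[:,:,::-1])
X,Y,Z=W[...,0],W[...,1],W[...,2]
m=(np.hypot(X-526,Y-340)<60)&(Z>73)&(Z<95)
p=W[m]; c,r=cv2.minEnclosingCircle(p[:,:2].astype(np.float32)); print(len(p),c,r,p.min(0),p.max(0),np.median(p[:,2]))
E
```

```text
[524.72316164 340.95764231 222.86020889] 0.0027559497700996635
914 (527.2957153320312, 339.5354919433594) 30.521766662597656 [498.8688495  309.25344358  73.00056863] [556.71689204 369.7427048   85.70042919] 82.50593382349486
```

View pics/w1.png

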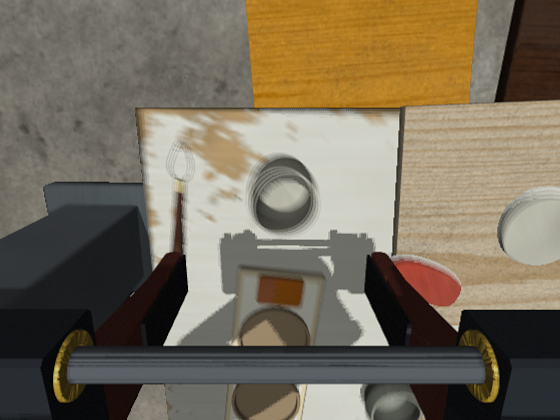

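```bash
python3 -m creep '[0.003,-0.0015,0,-0.095,0.003,-0.0015,-0.04,-0.095,0.003,-0.0015,-0.08,-0.095,0.003,-0.0015,-0.12,-0.095,0.003,-0.0015,-0.16,-0.095,0.003,-0.0015,-0.19,-0.095,0.003,-0.0015,-0.195,-0.095,0.003,-0.0015,-0.195,-0.095]'
python3 -m creep '[0,0,0,0,0,0,0,0,0,0,0,0,0,0,0,0,0,0,0,0,0,0,0,0,0,0,0,0]' 0.5
```

```text
t: 2.45
ee_pos: [524.8, 340.3, 25.8]
orientation: [-2.314, -2.124, 0.007]
ft_force: [0.1, -0.6, -0.3]
width: 87.8
grasp_force: 0.0
t: 3.03
ee_pos: [527.5, 341.7, 29.7]
orientation: [2.314, 2.123, 0.005]
ft_force: [-0.2, -0.3, 7.4]
width: 63.5
grasp_force: 30.0
```

```bash
python3 -m creep '[0,0,0.04,0,0,0,0.08,0,0,0,0.12,0,0,-0.02,0.16,0,-0.004,-0.06,0.16,0,-0.008,-0.10,0.16,0,-0.012,-0.14,0.16,0,-0.016,-0.18,0.16,0,-0.02,-0.22,0.16,0,-0.02,-0.26,0.16,0]'
python3 -m creep '[0,0,0,0,0,0,0,0]'
python3 - <<'E'
from h import *
o,im,d,W=wcloud(); print(o['ee_pos'],yaw(o),o['width']); cv2.imwrite("pics/w2.png",im[:,:,::-1]); np.savez("w2.npz",im=im,W=W)
E
```

```text
t: 3.87
ee_pos: [504.8, 79.3, 188.1]
orientation: [-2.314, -2.124, 0.0]
ft_force: [0.8, 0.8, -2.7]
width: 63.4
grasp_force: 30.0
t: 4.03
ee_pos: [506.0, 79.0, 188.2]
orientation: [2.319, 2.119, 0.001]
ft_force: [-1.0, 1.1, -3.1]
width: 63.0
grasp_force: 30.0
[506.00766814  79.02778144 188.18915301] -0.0900868244642082 63.02414104155267
```

View pics/w2.png

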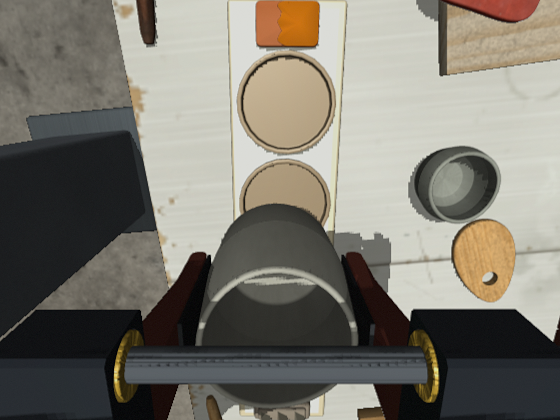

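```bash
cat >> h.py <<'E'
from scipy.optimize import least_squares
def rimfit(W,x,y,zlo,zhi,rmax=60,R=None):
    m=(np.hypot(W[...,0]-x,W[...,1]-y)<rmax)&(W[...,2]>zlo)&(W[...,2]<zhi)
    p=W[m]; c,r=cv2.minEnclosingCircle(p[:,:2].astype(np.float32))
    f=lambda q:np.hypot(p[:,0]-q[0],p[:,1]-q[1])-q[2]
    s=least_squares(f,[c[0],c[1],r-3],loss='soft_l1').x
    return np.round([*c,r,*s,np.median(p[:,2]),len(p)],1)
E
python3 - <<'E'
from h import *
f=np.load("w2.npz");W=f["W"];im=f["im"]
print("dish1",rimfit(W,517,162,22,29,50))
print("floor z",W[102,286],W[190,285],'shelf',W[150,240],W[150,400])
print("pinch",rimfit(W,667,73,40,60,50))
# shelf edges: rows 60..200, z 7..18 extents
for r in (60,100,150,200):
    m=(W[r,:,2]>9)&(W[r,:,2]<35)&(np.arange(560)>200)&(np.arange(560)<370)
    q=W[r][m]; print(r,q[0].round(1),q[-1].round(1))
m=(np.hypot(W[...,0]-500,W[...,1]-79)<60)&(W[...,2]>215)&(W[...,2]<260)
print("held", rimfit(W,506,79,225,255,60), )
E
```

```text
dish1 [ 517.   162.    50.   522.   156.7   40.9   25.7 2119. ]
floor z [522.60745174 157.09492482  19.7802467 ] [515.06082655  78.28004042  18.964317  ] shelf [477.03985187 118.8246697   15.06628502] [628.37357498 102.92908275   0.69016115]
pinch [ 666.2   72.9   33.1  665.5   73.4   29.6   47.8 1728. ]
60 [476.8 196.1  13.7] [574.8 187.1  12.7]
100 [473.3 163.3  13.2] [572.1 154.2  10.7]
150 [468.4 119.3  12.4] [567.3 110.1  12.4]
200 [464.1  71.3  12. ] [562.4  62.2  12. ]
held [  507.3    89.1    44.8   506.2    77.9    29.9   239.  11753. ]
```

```bash
python3 -m creep '[0.008,0.04,0,-0.01,0.016,0.079,0,-0.01,0.016,0.079,-0.03,-0.01,0.016,0.079,-0.06,-0.01,0.016,0.079,-0.09,-0.01,0.016,0.079,-0.115,-0.01,0.016,0.079,-0.13,-0.01,0.016,0.079,-0.136,-0.01,0.016,0.079,-0.136,-0.01,0.016,0.079,-0.136,-0.01]'
python3 -m creep '[0,0,-0.002,0,0,0,-0.002,0]'
```

```text
t: 4.92
ee_pos: [522.5, 161.0, 52.1]
orientation: [2.324, 2.114, 0.001]
ft_force: [0.6, 0.3, -2.2]
width: 63.4
grasp_force: 30.0
t: 5.08
ee_pos: [523.1, 160.5, 50.7]
orientation: [2.325, 2.112, 0.003]
ft_force: [0.2, -0.1, -2.7]
width: 63.0
grasp_force: 30.0
```

```bash
python3 -m creep '[-0.0005,-0.002,-0.002,0,-0.0005,-0.002,-0.002,0]'; python3 -m creep '[0,0,-0.0015,0,0,0,-0.0015,0]';
```

```text
t: 5.25
ee_pos: [521.9, 157.8, 48.1]
orientation: [2.325, 2.112, 0.001]
ft_force: [0.8, -0.6, -2.2]
width: 63.1
grasp_force: 30.0
t: 5.42
ee_pos: [522.0, 157.8, 47.7]
orientation: [2.326, 2.112, 0.0]
ft_force: [-4.6, -1.7, 12.6]
width: 63.5
grasp_force: 30.0
```

```bash
python3 -m creep '[0,0,-0.001,0,0,0,-0.001,0]'
```

```text
t: 5.58
ee_pos: [522.0, 157.8, 47.6]
orientation: [2.325, 2.112, 0.001]
ft_force: [-7.1, -3.6, 24.8]
width: 63.1
grasp_force: 30.0
```

```bash
python3 -m creep '[0,0,0.0015,0,0,0,0.0015,0,0,0,0.0015,0,0,0,0.0015,0,0,0,0.0015,0]' 1; python3 -m creep '[0,0,0.02,0,0,0,0.06,0,0,0,0.10,0,0,0,0.14,0,0,-0.04,0.15,0,0,-0.07,0.15,0,0,-0.07,0.15,0]'
python3 - <<'E'
from h import *
o,im,d,W=wcloud(); print(o['ee_pos'],yaw(o),o['width']); cv2.imwrite("pics/w3.png",im[:,:,::-1]); np.savez("w3.npz",im=im,W=W)
print("beaker",rimfit(W,522,157,92,115,45),"dish2",rimfit(W,513.2,67,22,29,50),"pinch",rimfit(W,666,73,40,60,50))
E
```

```text
t: 6.0
ee_pos: [521.8, 157.9, 46.5]
orientation: [-2.326, -2.112, 0.0]
ft_force: [0.2, -0.4, -0.0]
width: 87.5
grasp_force: 0.0
t: 6.58
ee_pos: [522.1, 84.7, 197.9]
orientation: [2.326, 2.109, 0.001]
ft_force: [0.2, -0.4, -0.5]
width: 87.7
grasp_force: 0.0
[522.06871694  84.7071819  197.87929349] -0.09787783822261102 87.71687167259232
beaker [ 521.   155.4   30.2  521.9  155.    28.1  101.1 1085. ] dish2 [ 514.1   66.7   50.   513.3   66.3   40.4   26.  1301. ] pinch [ 665.5   73.6   33.   665.6   73.5   29.7   48.1 1541. ]
```

View pics/w3.png

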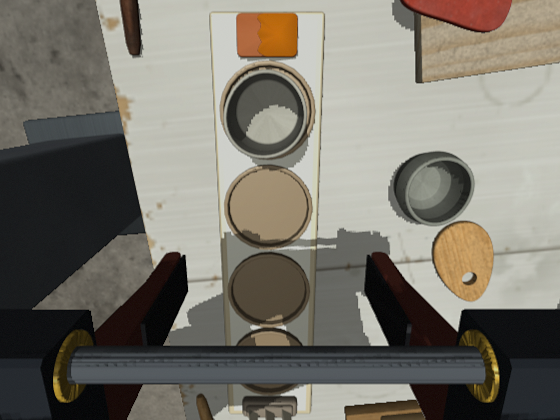

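```bash
python3 -m creep '[0.024,-0.034,0,0,0.048,-0.068,0,0,0.072,-0.102,0,0,0.096,-0.136,0,0,0.12,-0.17,0,0,0.144,-0.204,0,0,0.17,-0.245,0,0,0.17,-0.245,0,0,0.17,-0.245,0,0,0.17,-0.245,0,0]' 
python3 - <<'E'
from h import *
o,im,d,W=wcloud(); print(o['ee_pos'],yaw(o),o['width']); cv2.imwrite("pics/w4.png",im[:,:,::-1]); np.savez("w4.npz",im=im,W=W)
print("cup",rimfit(W,695.5,-134,60,80,50),"pinch",rimfit(W,666,73,40,60,50))
E
```

```text
t: 7.47
ee_pos: [691.0, -156.0, 195.3]
orientation: [-2.324, -2.11, 0.001]
ft_force: [-0.4, 0.9, -0.4]
width: 88.2
grasp_force: 0.0
[ 691.03920253 -155.98144597  195.27099623] -0.09641766785760425 88.22686732741016
cup [ 696.8 -135.    33.6  696.9 -134.2   31.1   68.8 1144. ] pinch [ 0.  0.  0.  0.  0. -3. nan  0.]
  return _methods._mean(a, axis=axis, dtype=dtype,
  ret = ret.dtype.type(ret / rcount)
```

View pics/w4.png

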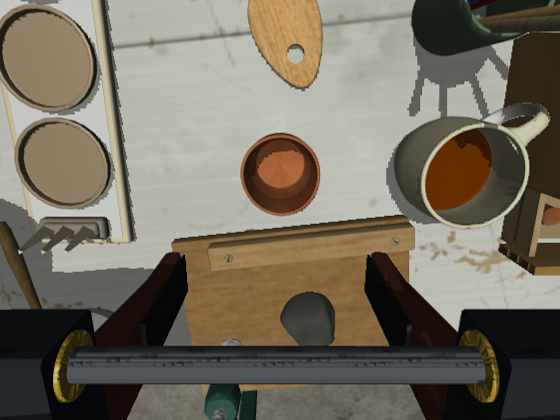

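Cup at px (281,173), clear of the board edge. Grip it.

```bash
python3 -m creep '[0.006,0.021,0,0,0.006,0.021,-0.04,0,0.006,0.021,-0.08,0,0.006,0.021,-0.12,0,0.006,0.021,-0.15,0,0.006,0.021,-0.17,0,0.006,0.021,-0.172,0,0.006,0.021,-0.172,0,0.006,0.021,-0.172,0]'
python3 -m creep '[0,0,0,0,0,0,0,0,0,0,0,0,0,0,0,0,0,0,0,0,0,0,0,0]' 0.5
```

```text
t: 8.27
ee_pos: [698.4, -135.0, 26.2]
orientation: [2.323, 2.113, 0.002]
ft_force: [0.4, -0.2, 0.4]
width: 88.0
grasp_force: 0.0
t: 8.77
ee_pos: [698.0, -136.1, 25.7]
orientation: [2.325, 2.112, 0.001]
ft_force: [-2.6, 0.5, 5.9]
width: 63.4
grasp_force: 30.0
```

```bash
python3 -m creep '[0,0,0.04,0,0,0,0.08,0,0,0,0.12,0,-0.026,0.029,0.14,0,-0.053,0.058,0.14,0,-0.079,0.087,0.14,0,-0.106,0.116,0.14,0,-0.132,0.145,0.14,0,-0.159,0.174,0.14,0,-0.185,0.203,0.14,0]'
python3 -m creep '[0,0,0,0,0,0,0,0,0,0,0,0]'
python3 - <<'E'
from h import *
o,im,d,W=wcloud(); p=o['ee_pos'];print(p,yaw(o),o['width']); cv2.imwrite("pics/w5.png",im[:,:,::-1]); np.savez("w5.npz",im=im,W=W)
for lo,hi in ((38,55),(35,60)): print("held",rimfit(W,p[0],p[1],p[2]+lo,p[2]+hi,45))
E
```

```text
t: 9.6
ee_pos: [511.0, 67.9, 164.7]
orientation: [-2.326, -2.112, -0.0]
ft_force: [0.5, 0.4, -1.9]
width: 63.1
grasp_force: 30.0
t: 9.85
ee_pos: [513.4, 67.0, 165.1]
orientation: [2.324, 2.112, 0.001]
ft_force: [0.3, 0.4, -1.1]
width: 63.1
grasp_force: 30.0
[513.39578654  67.02042006 165.07924693] -0.09532219138965647 63.13458075419333
held [ 514.5   77.1   43.7  513.9   69.4   32.2  208.9 5687. ]
held [ 514.5   77.3   43.7  513.8   69.4   32.4  209.  7513. ]
```

View pics/w5.png

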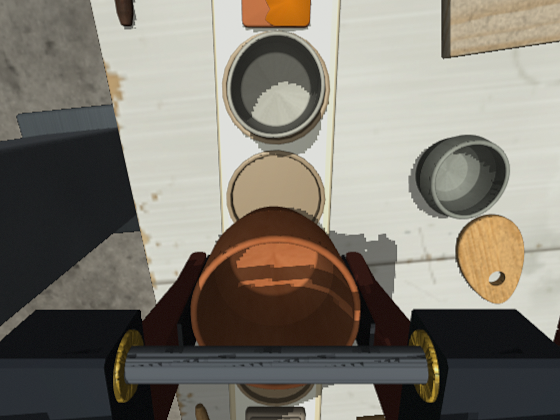

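```bash
python3 -m creep '[0,-0.002,-0.03,0,0,-0.002,-0.06,0,0,-0.002,-0.09,0,0,-0.002,-0.11,0,0,-0.002,-0.118,0,0,-0.002,-0.119,0,0,-0.002,-0.119,0,0,-0.002,-0.119,0]'; python3 -m creep '[0,0,-0.0015,0,0,0,-0.0015,0]'; python3 -m creep '[0,0,-0.001,0,0,0,-0.001,0]'
```

```text
t: 10.57
ee_pos: [514.0, 64.6, 46.3]
orientation: [2.326, 2.111, 0.002]
ft_force: [0.3, 0.0, -1.6]
width: 63.0
grasp_force: 30.0
t: 10.73
ee_pos: [513.6, 64.9, 44.9]
orientation: [2.325, 2.111, 0.002]
ft_force: [0.5, -0.3, -1.1]
width: 63.1
grasp_force: 30.0
t: 10.9
ee_pos: [513.0, 65.0, 43.5]
orientation: [2.325, 2.112, 0.001]
ft_force: [-1.2, -0.3, -0.7]
width: 63.1
grasp_force: 30.0
```

```bash
python3 -m creep '[0,0,-0.001,0,0,0,-0.001,0]'
```

```text
t: 11.07
ee_pos: [513.0, 65.1, 43.2]
orientation: [2.325, 2.112, 0.001]
ft_force: [-3.0, 0.7, 10.5]
width: 63.2
grasp_force: 30.0
```

```bash
python3 -m creep '[0,0,0.001,0,0,0,0.001,0,0,0,0.001,0,0,0,0.001,0]' 1; python3 -m creep '[0,0,0.02,0,0,0,0.06,0,0,0,0.10,0,0.02,-0.015,0.13,0,0.05,-0.03,0.14,0,0.08,-0.045,0.14,0,0.10,-0.05,0.14,0,0.10,-0.05,0.14,0]'
python3 - <<'E'
from h import *
o,im,d,W=wcloud(); print(o['ee_pos'],yaw(o),o['width']); cv2.imwrite("pics/w6.png",im[:,:,::-1]); np.savez("w6.npz",im=im,W=W)
print("beaker",rimfit(W,522,157,95,115,45),"cup",rimfit(W,513.2,67,80,100,50),"pinch",rimfit(W,666,73,40,60,50),"pinch all",rimfit(W,666,73,15,60,50))
E
```

```text
t: 11.4
ee_pos: [512.8, 65.0, 43.2]
orientation: [2.325, 2.112, 0.0]
ft_force: [-0.4, -0.2, -0.4]
width: 85.8
grasp_force: 0.0
t: 12.07
ee_pos: [616.6, 13.6, 183.8]
orientation: [2.325, 2.108, 0.005]
ft_force: [-0.5, -0.1, 0.3]
width: 88.1
grasp_force: 0.0
[616.62070289  13.6338981  183.83102245] -0.09764544206632611 88.08093803003251
beaker [ 522.3  153.8   29.8  522.6  154.1   27.9  100.3 1261. ] cup [ 512.2   66.3   33.7  513.5   66.9   31.2   86.5 1808. ] pinch [ 667.8   72.5   33.4  666.4   73.3   29.6   48.9 1441. ] pinch all [ 668.    72.4   34.4  665.8   73.5   29.1   40.9 2798. ]
```

```bash
python3 -m creep '[0.025,0.03,0,0,0.05,0.0595,0,0,0.05,0.0595,-0.04,0,0.05,0.0595,-0.08,0,0.05,0.0595,-0.12,0,0.05,0.0595,-0.15,0,0.05,0.0595,-0.168,0,0.05,0.0595,-0.17,0,0.05,0.0595,-0.17,0,0.05,0.0595,-0.17,0]'
python3 -m creep '[0,0,0,0,0,0,0,0,0,0,0,0,0,0,0,0,0,0,0,0,0,0,0,0]' 0.5
```

```text
t: 12.95
ee_pos: [662.8, 74.8, 14.2]
orientation: [2.325, 2.112, 0.001]
ft_force: [-0.9, 0.2, -0.0]
width: 87.7
grasp_force: 0.0
t: 13.45
ee_pos: [664.4, 74.6, 14.8]
orientation: [2.324, 2.111, 0.004]
ft_force: [0.6, -0.1, 6.7]
width: 64.8
grasp_force: 30.0
```

```bash
python3 -m creep '[0,0,0.04,0,0,0,0.08,0,0,0,0.12,0,-0.03,-0.018,0.15,0,-0.06,-0.036,0.15,0,-0.09,-0.054,0.15,0,-0.12,-0.072,0.15,0,-0.15,-0.09,0.15,0,-0.16,-0.096,0.15,0,-0.16,-0.096,0.15,0]'
python3 -m creep '[0,0,0,0,0,0,0,0]'
python3 - <<'E'
from h import *
o,im,d,W=wcloud(); p=o['ee_pos'];print(p,yaw(o),o['width']); cv2.imwrite("pics/w7.png",im[:,:,::-1]); np.savez("w7.npz",im=im,W=W)
print("held",rimfit(W,p[0],p[1],p[2]+25,p[2]+45,45))
E
```

```text
t: 14.28
ee_pos: [499.6, -22.6, 163.1]
orientation: [-2.326, -2.109, 0.003]
ft_force: [-0.0, -0.6, -1.8]
width: 65.6
grasp_force: 30.0
t: 14.45
ee_pos: [504.2, -21.2, 163.5]
orientation: [2.325, 2.112, 0.002]
ft_force: [0.8, -0.4, -1.5]
width: 65.3
grasp_force: 30.0
[504.18178324 -21.23614809 163.52868729] -0.09602342083484681 65.27698836561862
held [ 505.2  -10.9   43.6  504.8  -21.3   30.9  197.3 7189. ]
```

View pics/w7.png

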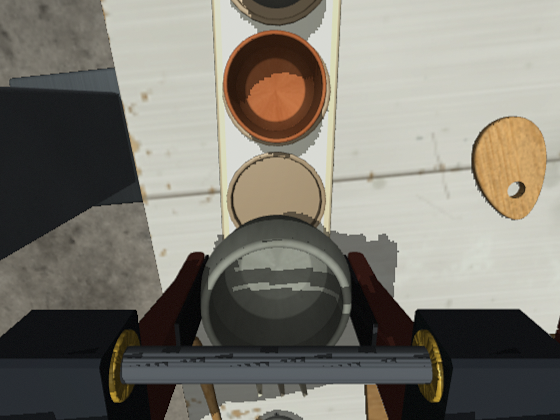

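```bash
python3 -m creep '[0,-0.001,-0.03,0,0,-0.001,-0.06,0,0,-0.001,-0.09,0,0,-0.001,-0.115,0,0,-0.001,-0.126,0,0,-0.001,-0.127,0,0,-0.001,-0.127,0,0,-0.001,-0.127,0]'; python3 -m creep '[0,0,-0.0015,0,0,0,-0.0015,0]'; python3 -m creep '[0,0,-0.001,0,0,0,-0.001,0]'
```

```text
t: 15.17
ee_pos: [503.9, -22.3, 37.1]
orientation: [2.324, 2.112, 0.002]
ft_force: [0.5, -0.7, -1.2]
width: 65.0
grasp_force: 30.0
t: 15.33
ee_pos: [503.7, -22.5, 35.8]
orientation: [2.324, 2.111, 0.002]
ft_force: [0.3, -0.4, -1.6]
width: 65.6
grasp_force: 30.0
t: 15.5
ee_pos: [503.1, -22.6, 34.2]
orientation: [2.325, 2.112, 0.001]
ft_force: [0.5, -0.4, -1.4]
width: 65.2
grasp_force: 30.0
```

```bash
python3 -m creep '[0,0,-0.001,0,0,0,-0.001,0]'
```

```text
t: 15.67
ee_pos: [502.7, -22.5, 32.8]
orientation: [2.325, 2.112, 0.0]
ft_force: [-0.1, 0.6, -2.5]
width: 64.9
grasp_force: 30.0
```

```bash
python3 -m creep '[0.001,0,-0.001,0,0.001,0,-0.001,0]';python3 -m creep '[0,0,-0.001,0,0,0,-0.001,0]'
```

```text
t: 15.83
ee_pos: [502.8, -22.5, 32.6]
orientation: [-2.324, -2.111, 0.002]
ft_force: [-5.9, -0.5, 15.3]
width: 65.1
grasp_force: 30.0
t: 16.0
ee_pos: [502.8, -22.6, 32.5]
orientation: [-2.325, -2.112, 0.002]
ft_force: [-9.5, 0.5, 28.2]
width: 65.3
grasp_force: 30.0
```

```bash
python3 -m creep '[0,0,0.0015,0,0,0,0.0015,0,0,0,0.0015,0,0,0,0.0015,0]' 1; python3 -m creep '[0,0,0.02,0,0,0,0.06,0,0,0,0.10,0,0,-0.03,0.13,0,0,-0.07,0.15,0,0,-0.11,0.15,0,0,-0.13,0.15,0,0,-0.13,0.15,0]'
python3 - <<'E'
from h import *
o,im,d,W=wcloud(); print(o['ee_pos'],yaw(o),o['width']); cv2.imwrite("pics/w8.png",im[:,:,::-1]); np.savez("w8.npz",im=im,W=W)
print("pinch",rimfit(W,503.5,-22.5,58,78,45),"cup",rimfit(W,513.2,67,80,100,50),"dish4",rimfit(W,495.3,-112.3,22,29,46))
E
```

```text
t: 16.33
ee_pos: [503.9, -22.5, 32.1]
orientation: [2.325, 2.112, 0.0]
ft_force: [-0.5, -0.2, -0.5]
width: 86.6
grasp_force: 0.0
t: 17.0
ee_pos: [504.3, -156.3, 182.8]
orientation: [2.327, 2.107, 0.001]
ft_force: [-0.4, -0.1, 1.2]
width: 87.8
grasp_force: 0.0
[ 504.33869146 -156.26740121  182.8256984 ] -0.099501681303135 87.7973138191174
pinch [ 503.6  -24.8   33.   503.1  -25.5   29.2   66.8 1349. ] cup [ 0.  0.  0.  0.  0. -3. nan  0.] dish4 [ 495.9 -113.6   42.8  496.  -113.3   40.2   26.1 1560. ]
  return _methods._mean(a, axis=axis, dtype=dtype,
  ret = ret.dtype.type(ret / rcount)
```

```bash
python3 -m creep '[-0.005,-0.04,0,0,-0.01,-0.08,0,0,-0.015,-0.12,0,0,-0.024,-0.16,0,0,-0.024,-0.17,0,0,-0.024,-0.17,0,0,-0.024,-0.17,0,0]'
python3 - <<'E'
from h import *
o,im,d,W=wcloud(); print(o['ee_pos'],yaw(o),o['width']); cv2.imwrite("pics/w9.png",im[:,:,::-1]); np.savez("w9.npz",im=im,W=W)
print("white",rimfit(W,479.5,-302,20,35,50),"dish4",rimfit(W,495.3,-112.3,22,29,46))
E
```

```text
t: 17.63
ee_pos: [479.5, -321.3, 181.4]
orientation: [-2.325, -2.11, -0.0]
ft_force: [0.1, -0.4, -0.7]
width: 87.9
grasp_force: 0.0
[ 479.54209373 -321.26716311  181.36769149] -0.09663496231117276 87.91259373996344
white [ 480.9 -302.    35.1  481.1 -301.9   32.6   26.7  988. ] dish4 [ 0.  0.  0.  0.  0. -3. nan  0.]
  return _methods._mean(a, axis=axis, dtype=dtype,
  ret = ret.dtype.type(ret / rcount)
```

View pics/w9.png

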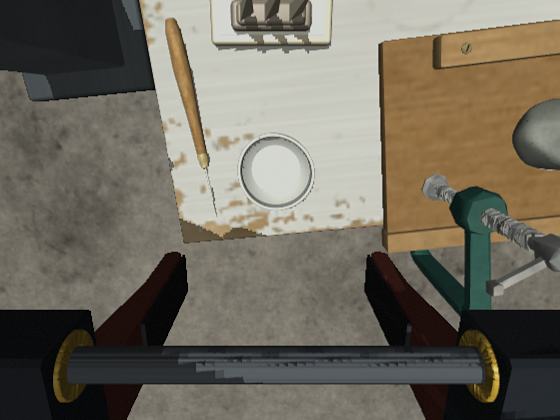

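View pics/w8.png

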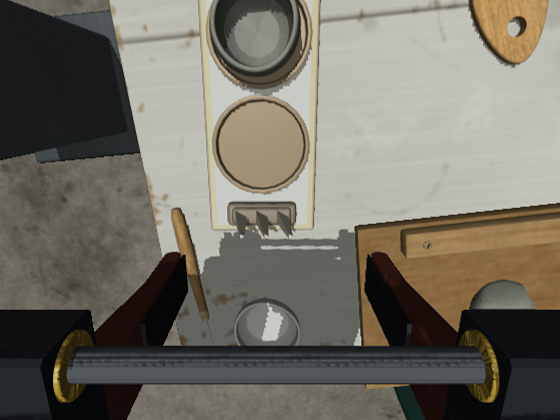

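```bash
python3 - <<'E'
from h import *
W=np.load("w9.npz")["W"]
for c,r in ((435,185),(480,205),(495,220),(465,47),(440,150),(385,150),(205,160)): print(c,r,W[r,c].round(0))
m=(abs(W[...,1]+302)<55)&(W[...,0]<620)&(W[...,0]>380)&(W[...,2]>35)&(W[...,2]<150)&(np.arange(420)[:,None]<240)
print(m.sum(), W[m].min(0) if m.any() else '')
E
```

```text
435 185 [ 621. -326.   30.]
480 205 [ 619. -322.  107.]
495 220 [ 621. -328.  123.]
465 47 [ 638. -216.   37.]
440 150 [ 629. -297.   18.]
385 150 [ 581. -293.   16.]
205 160 [ 417. -287.    9.]
1314 [ 608.8727659  -353.94052537   35.86804019]
```

```bash
python3 -m creep '[0.0015,0.0193,0,0,0.0015,0.0193,-0.04,0,0.0015,0.0193,-0.08,0,0.0015,0.0193,-0.12,0,0.0015,0.0193,-0.15,0,0.0015,0.0193,-0.165,0,0.0015,0.0193,-0.169,0,0.0015,0.0193,-0.169,0,0.0015,0.0193,-0.169,0]' 0.95
```

```text
t: 18.43
ee_pos: [482.1, -302.4, 14.0]
orientation: [2.324, 2.114, 0.0]
ft_force: [-0.1, -0.4, 0.1]
width: 83.9
grasp_force: 0.0
```

```bash
python3 -m creep '[0,0,-0.003,0,0,0,-0.003,0,0,0,-0.003,0]'; python3 -m creep '[0,0,0,0,0,0,0,0,0,0,0,0,0,0,0,0,0,0,0,0,0,0,0,0]' 0.5
```

```text
t: 18.68
ee_pos: [481.8, -303.5, 11.3]
orientation: [2.324, 2.111, 0.001]
ft_force: [0.2, 0.3, -0.2]
width: 83.8
grasp_force: 0.0
t: 19.18
ee_pos: [481.3, -303.4, 10.5]
orientation: [2.325, 2.112, -0.0]
ft_force: [-1.6, 0.0, 5.2]
width: 66.9
grasp_force: 30.0
```

```bash
python3 -m creep '[0,0,0.04,0,0,0,0.08,0,0,0,0.12,0,0.003,0.04,0.14,0,0.006,0.08,0.14,0,0.009,0.12,0.14,0,0.012,0.16,0.14,0,0.0143,0.189,0.14,0,0.0143,0.189,0.14,0,0.0143,0.189,0.14,0]'
python3 -m creep '[0,0,0,0,0,0,0,0]'
python3 - <<'E'
from h import *
o,im,d,W=wcloud(); p=o['ee_pos'];print(p,yaw(o),o['width']); cv2.imwrite("pics/w10.png",im[:,:,::-1])
print("held",rimfit(W,p[0],p[1],p[2]+8,p[2]+25,45))
E
```

```text
t: 20.02
ee_pos: [495.4, -112.8, 150.0]
orientation: [-2.322, -2.116, 0.001]
ft_force: [-0.2, 0.3, -0.5]
width: 66.9
grasp_force: 30.0
t: 20.18
ee_pos: [495.6, -115.2, 150.0]
orientation: [2.326, 2.111, -0.0]
ft_force: [0.2, 0.2, -1.3]
width: 66.7
grasp_force: 30.0
[ 495.59071811 -115.17691132  150.04788996] -0.09702920019473875 66.67404702870815
held [ 496.7 -106.1   42.4  495.7 -112.8   32.8  165.6 5953. ]
```

View pics/w10.png

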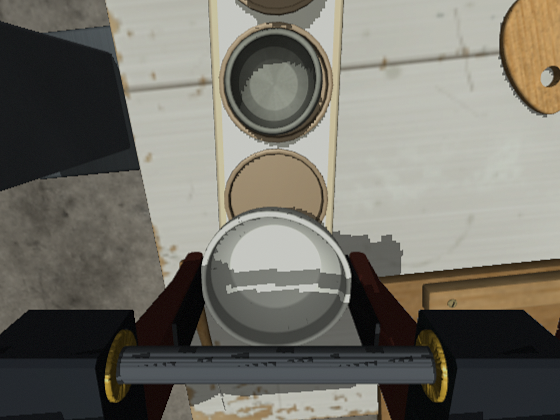

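```bash
python3 -m creep '[0,0.0005,-0.03,0,0,0.0005,-0.06,0,0,0.0005,-0.09,0,0,0.0005,-0.11,0,0,0.0005,-0.117,0,0,0.0005,-0.118,0,0,0.0005,-0.118,0,0,0.0005,-0.118,0]'; python3 -m creep '[0,0,-0.0015,0,0,0,-0.0015,0]'; python3 -m creep '[0,0,-0.001,0,0,0,-0.001,0]'
```

```text
t: 20.9
ee_pos: [496.5, -114.3, 33.2]
orientation: [2.325, 2.111, 0.002]
ft_force: [0.4, 0.0, -1.3]
width: 66.7
grasp_force: 30.0
t: 21.07
ee_pos: [496.3, -114.0, 31.7]
orientation: [2.324, 2.111, 0.002]
ft_force: [-0.2, -0.5, -0.9]
width: 66.8
grasp_force: 30.0
t: 21.23
ee_pos: [495.8, -113.7, 30.1]
orientation: [2.325, 2.112, 0.001]
ft_force: [0.4, 0.1, -2.0]
width: 66.6
grasp_force: 30.0
```

```bash
python3 -m creep '[0,0,-0.001,0,0,0,-0.001,0]'
```

```text
t: 21.4
ee_pos: [495.6, -113.6, 28.7]
orientation: [2.325, 2.112, 0.0]
ft_force: [0.1, 0.4, -1.0]
width: 66.6
grasp_force: 30.0
```

```bash
python3 -m creep '[0,-0.0005,-0.001,0,0,-0.0005,-0.001,0]'
```

```text
t: 21.57
ee_pos: [495.6, -113.8, 28.5]
orientation: [-2.325, -2.112, -0.001]
ft_force: [-2.3, 3.9, 10.3]
width: 66.8
grasp_force: 30.0
```

```bash
python3 -m creep '[0,0,0.001,0,0,0,0.001,0,0,0,0.001,0,0,0,0.001,0]' 1; python3 -m creep '[0,0,0.02,0,0,0,0.06,0,0,0,0.10,0,0,-0.01,0.14,0,0,-0.04,0.18,0,0,-0.07,0.22,0,0,-0.07,0.24,0,0,-0.07,0.24,0,0,-0.07,0.24,0]'
python3 - <<'E'
from h import *
o,im,d,W=wcloud(); print(o['ee_pos'],yaw(o),o['width']); cv2.imwrite("pics/w11.png",im[:,:,::-1])
for n,x,y,h in [("white",495.5,-113,27),("pinch",504,-23,49),("cup",513,67,69),("beaker",522,156,83)]:
    print(n,rimfit(W,x,y,18+h-8,18+h+8,43))
E
```

```text
t: 21.9
ee_pos: [495.5, -114.2, 28.6]
orientation: [-2.325, -2.112, 0.0]
ft_force: [-0.8, -0.2, -0.1]
width: 87.3
grasp_force: 0.0
t: 22.65
ee_pos: [496.4, -185.2, 270.5]
orientation: [2.324, 2.108, 0.003]
ft_force: [-0.3, 1.2, 0.7]
width: 87.6
grasp_force: 0.0
[ 496.42962603 -185.24693806  270.49595642] -0.09744869098372895 87.55403432541915
white [ 495.4 -112.6   35.2  495.5 -112.8   32.4   44.6  803. ]
pinch [503.  -27.1  31.9 502.7 -26.   29.   66.9 706. ]
cup [ 0.  0.  0.  0.  0. -3. nan  0.]
beaker [ 0.  0.  0.  0.  0. -3. nan  0.]
  return _methods._mean(a, axis=axis, dtype=dtype,
  ret = ret.dtype.type(ret / rcount)
```

View pics/w11.png

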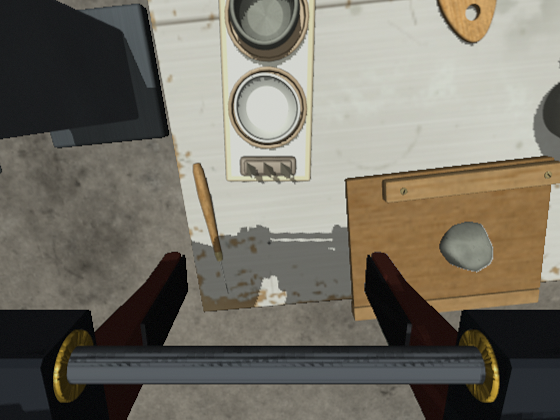

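```bash
python3 -m creep '[0,0.04,0,0,0,0.08,0,0,0,0.12,0,0,0,0.13,0,0,0,0.13,0,0,0,0.13,0,0]'
python3 - <<'E'
from h import *
o,im,d,W=wcloud(); print(o['ee_pos'],yaw(o),o['width']); cv2.imwrite("pics/w12.png",im[:,:,::-1])
for n,x,y,h in [("pinch",504,-23,49),("cup",513,67,69),("beaker",522,156,83)]:
    try: print(n,rimfit(W,x,y,18+h-8,18+h+8,43))
    except Exception as e: print(n,e)
E
python3 -m creep '[0,0.04,0,0,0,0.08,0,0,0,0.10,0,0,0,0.10,0,0,0,0.10,0,0]'
python3 - <<'E'
from h import *
o,im,d,W=wcloud(); print(o['ee_pos'],yaw(o),o['width']); cv2.imwrite("pics/w13.png",im[:,:,::-1])
for n,x,y,h in [("cup",513,67,69),("beaker",522,156,83)]:
    print(n,rimfit(W,x,y,18+h-8,18+h+8,43))
for n,x,y in (("d3",504.3,-23),("d2",513.3,66.6),("d1",522.2,156)): print(n,rimfit(W,x,y,22,29,48))
E
```

```text
t: 23.2
ee_pos: [494.8, -53.6, 267.3]
orientation: [-2.322, -2.114, 0.003]
ft_force: [0.2, 1.2, -0.3]
width: 87.9
grasp_force: 0.0
[494.79496    -53.56523546 267.31289513] -0.09343039641416072 87.94322587759363
pinch [502.2 -23.   33.  502.8 -23.3  29.7  67.  860. ]
cup [ 512.7   65.9   33.7  512.4   65.9   31.1   86.9 1016. ]
beaker [ 0.  0.  0.  0.  0. -3. nan  0.]
t: 23.67
ee_pos: [495.6, 45.2, 268.2]
orientation: [-2.325, -2.113, 0.001]
ft_force: [-0.6, -0.7, -0.1]
width: 87.7
grasp_force: 0.0
[495.57579371  45.22559135 268.19717136] -0.09518726142954949 87.65371143505455
cup [512.   65.8  33.7 512.3  66.7  31.2  86.9 780. ]
beaker [520.9 155.1  30.4 521.7 154.5  28.3 101.  805. ]
d3 [ 504.5  -23.7   42.8  506.1   -6.    28.    26.3 1296. ]
d2 [ 512.7   70.    44.7  512.6   81.8   25.5   26.8 1996. ]
d1 [ 522.4  158.2   45.8  520.3  153.4   22.4   27.3 2948. ]
  return _methods._mean(a, axis=axis, dtype=dtype,
  ret = ret.dtype.type(ret / rcount)
```

View pics/w12.png

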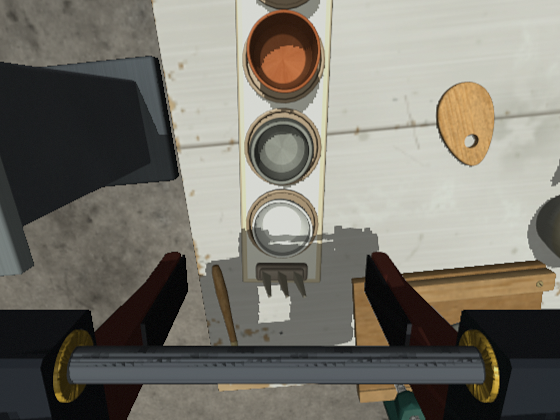

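The pots stand upright in order from the cones: white (283,225), pinch (283,150), cup (284,55), then the beaker. All are within about 2 mm of their dish centres, and the rim tops are at the expected heights. Handing in.

```bash
python3 -c "
from workcell import ticket
print(ticket.close_job())"
```

```text
the job is handed in; nothing more can be done
None
```

The job is handed in at about 24 s: the four pots stand upright in the drip dishes, rising from the white dish by the cones through the pinch pot and cup to the beaker by the test tile, each measured within about 2 mm of its dish centre.

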